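# Snap a plug-in module home in an audio chassis

## Robot

A 6-joint arm with a two-finger parallel gripper is mounted at the origin on the work surface. World frame = base frame: x ahead of the robot, y to its left, z up, the work surface at z = 0. Lengths are in m, angles in degrees, forces in N, time in s.
With the tool pointing down it reaches from about 0.4 to 0.825 m from the base axis. Payload 7 kg.
Tool frame: the origin (TCP) lies between the finger pads; the fingertips stand ctrl.nose_length ahead of it and the grasp point (between the pads) lies 2 mm behind it (ctrl.nose_length is the distance from the TCP to the fingertips, in m); z points along the fingers, y is the line along which they close (so a half turn about z gives the same grasp; the last joint's range is limited). The gripper opens to 88 mm and grips with 3 to 60 N. Pads are 19 mm wide; open, the fingers measure 130 mm over their backs; the gripper's body (78 mm by 193 mm) begins 47 mm behind the grasp point.
Start: joints at [91.221, 20.546, 0.682, 0, -70.136, -16.507], TCP at [0.178, 0.651, 0.244] pointing down, gripper open.
Joint ranges: [-176.03, 176.03], [-82.01, 121.73], [-58.28, 71.71], [-173.87, 95.51], [-174.79, -0.11], [-173.66, 173.66]. Speed limits (degrees/s): [136.94, 136.94, 172.46, 180, 180, 180].

## Interface

Orientations are given as [roll, pitch, yaw] about the fixed x, y, z axes, in that order (R = Rz(yaw) Ry(pitch) Rx(roll)).
In Python, from plant import ctrl gives the robot as it stands.
- The arm moves only by the tool apply_moves, never from a script. Its argument "commands" is a list of rows, each a list of 3 entries, a list of its own where there are three numbers: the shift along the world's x, y, z in cm, then the turn about the world's z in rad, then the closure, from 0 (fully open) to 1 (shut). In form: [[[x, y, z], turn, jaw], ...]. A call has 1 to 20 rows; each row is the pose to reach, as a shift and turn from the pose commanded when the call began; what a row does not reach only later rows make up. A row lasts 1/12 s, in which the tool goes at most 41.7 mm and 7.16 degrees, less where a joint would pass 70% of its speed; a pose out of reach is approached as far as the arm can. A call with a gripper value outside its range is refused whole. The fingers move at their own pace and stop on an object; the grip force is fixed at half the most. Time passes only in rows, so rows that repeat a pose let the fingers close. It gives the time, the measured TCP pose, the force, the opening and the grip force at its end, in the units of the state.
- ctrl.get_obs(): the state, without advancing time (a new reading comes with each control period).
- ctrl.snapshot(name): name is "side" or "top" or "wrist"; returns a dict with "img" (420x560x3 uint8, red, green, blue), "fx", "fy", "cx", "cy" (pixels), "T" (4x4, takes a point from camera to world coordinates). Camera axes: x right, y up, looking along -z (the intrinsics and any distortion apply to the point x, -y, -z); pixel columns grow to the right and rows downward; lengths in m; the calibration is good to about 2 mm. A picture is of the moment at which its call begins. There is no depth.
- ctrl.close_job(): hands the job in; it is judged then, once.
Trained networks look in a picture, given as the dict that the camera call returned (one of the last four; its "shot" number tells which), for a name from the list of things; names that differ only in an ending like _2 or _b are one class to them, and where a whole thing is asked for, a point or a joint stands for the part that bears it (a point fixed in the world has none). Each returns a list of dicts, best first, with "score" (0 to 1); they miss things now and then, are a little off and sometimes report something else, mostly with a low value. They report only what shows in the picture. A call takes as long as a camera call. They do not tell look-alikes from the thing itself.
- ctrl.search_frame(picture, target): "at" ([column, row] in pixels, amid what is visible of it).
- ctrl.spot_point(picture, target): "at" ([column, row] in pixels: a listed point, or the origin of a listed thing).
The state is a dict: "clock": time; "joint_pos": joint angles; "qvel": joint speeds; "tau": joint torques, N m; "tool_pos": TCP position; "orientation": TCP orientation; "force": force on the tool from outside, world axes, zero at the start; "moment": the same for the moment, N m; "opening": finger opening in m; "gripper_force": force on a finger pad.
Only numpy, scipy, OpenCV 4.12 (cv2) and the standard library are available. Lean on these libraries where they do the work, as an engineer would, in place of code of your own. Each camera call takes 0.05 s, during which the arm holds its last target. There are 200 camera calls.

## Task

Fit the plug-in module with the orange grip rib into the white-framed rectangular opening on top of the black chassis, and press it straight down gently until you feel its two hidden catches give way and snap shut. How deep that is differs from one chassis to the next, so go by feel and never push hard (25 N is plenty): stop once it has snapped, let go of it, and leave everything else where it stands.

Things in the scene. Friction and masses are not known exactly. Their poses are not given: they have to be found in the camera images.
- module: module to fit, 105 to 210 g, upright on the dark mat: grey body 40 (x) by 28 (y) by 60 mm high, orange rib on top. Origin: centre of its underside, z up. Its x ends: lowest 22 mm a wedge, 34 mm wide at the bottom, 40 at its top edge; a groove, 32 wide, from 22 to 34.5 mm; then 40 wide again. Symmetric: fits turned by half a turn as well. Its origin ends 50 to 68 mm under the chassis top
- module_grip (a point): centre of the flat top of the orange grip rib, 100 mm above the module's underside; turns with the module. The rib is 34 (x) by 16 (y) by 40 mm high, from 60 to 100 mm above the underside: grip it across its 16 mm (along y)
- chassis: black box 200 (x) by 150 (y) by 80 mm high, fixed. Origin: centre of its underside, z up. A green circuit board with parts up to 12 mm high lies on its top from x = 34 mm on. More than 35 N between module and chassis breaks it. Inside are two catches and, under them, a sprung rubber mount (3 N preload, then 4 N/mm, solid after 1.5 mm) on which the snapped module rests
- opening (a point): centre of the opening's mouth, level with the chassis top (80 mm above the table), axes as the chassis, 30 mm towards -x from its centre. Shaft 42.5 (x) by 30.5 mm (y) with a 4 mm bevel, in a thin white frame. The module goes in foot down, its x along this x (either way). Catches and mount are on hidden shims: the module's final depth differs, 50 to 68 mm (underside below this point)
- catch_near (a joint): how far the hidden sprung catch (round nose, 4 mm radius) on the shaft's -x side is pushed back, m: 0 when free or snapped into the groove, up to 0.003 while the wedge pushes it. The foot meets the catches 26 mm before the final depth; resistance grows to a peak (7 to 15 N) about 4.5 mm before it, then drops suddenly, then rises on the rubber mount. The catches then hold the module
- catch_far (a joint): the same for the catch on the +x side
- module_blue: the same module with a blue rib: not the one to fit, leave it standing
- module_white: the same module with a white rib: not the one to fit, leave it standing
- screwdriver: screwdriver lying beyond the mat, bystander
- oil_bottle: small amber bottle, 40 mm wide, 90 mm high, bystander
- mug: white mug, 80 mm wide, 90 mm high, bystander
- bearing: brass platter bearing, 60 mm wide foot, 50 mm high, bystander
- pulley: aluminium pulley ring, 44 mm wide, 14 mm high, bystander
Things that resemble listed ones, but are neither listed nor needed, are in the scene too. Leave any purple or red look-alike of the module alone.

How it is judged:
By the outcome, as a careful person would: the job done as asked, in the order asked, and still so for the second after the job is handed in, with the robot touching nothing.
It also fails if it takes over 72 s, if anything falls off the work surface, if the arm or the gripper's body presses on something with over 40 N, if the wrist force passes 120 N, or if a joint passes its speed limit or range.

## Working session

There is one attempt and no reset: what is moved stays moved. The work goes in short steps, Python scripts to look and compute and a tool call to move; the robot and the scene stay as the last step left them, time stands still between calls to the robot, and variables do not carry over. Pictures are saved under pics/ and viewed, at most 10 in all, crops included, and the job is handed in when it is done.

Besides the shell and the picture viewer there is one more tool, called as name([rows], argument=value, ...), one row to a line, values as JSON. apply_moves: Moves the arm, as the interface text tells. Its arguments: {"type":"object","properties":{"commands":{"type":"array"}},"required":["commands"]}

```bash
mkdir -p pics; cat > h.py <<'E'
from plant import ctrl
import numpy as np, cv2
def ray(p,uv):
    d=np.array([(uv[0]-p['cx'])/p['fx'],-(uv[1]-p['cy'])/p['fy'],-1.0])
    T=np.array(p['T']); return T[:3,3],T[:3,:3]@d
def atz(p,uv,z):
    o,d=ray(p,uv); return o+d*(z-o[2])/d[2]
def proj(p,X):
    T=np.array(p['T']); c=T[:3,:3].T@(np.array(X)-T[:3,3])
    return [p['cx']+p['fx']*c[0]/-c[2], p['cy']-p['fy']*c[1]/-c[2]]
def save(p,n): cv2.imwrite('pics/'+n,cv2.cvtColor(p['img'],cv2.COLOR_RGB2BGR))
E
python3 - <<'E'
from h import *
o=ctrl.get_obs(); print(o, ctrl.nose_length)
ims=[]
for n in('top','side'):
    p=ctrl.snapshot(n); save(p,n+'1.png'); print(n,{k:v for k,v in p.items() if k!='img'})
    for t,z in(('module_grip',.1),('opening',.08),('chassis',0)):
        for r in ctrl.spot_point(p,t)[:5]: print(t,np.round(r['at']),round(r['score'],2),atz(p,r['at'],z).round(4))
E
```

```text
{'clock': 0.0, 'joint_pos': array([ 9.12204250e+01,  2.05900079e+01,  6.32980665e-01, -2.08371600e-02,
       -7.01364275e+01, -1.65053444e+01]), 'qvel': array([-0.01691858, -0.1177413 ,  0.03204226, -0.04562534,  0.01946376,
       -0.0661791 ]), 'tau': array([ 1.02587685e-03, -5.82712555e+01,  2.93052328e+01,  6.99737236e+00,
        6.85914667e-03, -1.48736490e-04]), 'tool_pos': array([0.1778587 , 0.65065311, 0.2426305 ]), 'orientation': array([ 1.79904831e+02, -7.77246432e-03, -1.52920090e+01]), 'force': array([-0.03559226,  0.21927173, -0.19917147]), 'moment': array([-0.0025488 ,  0.01789732, -0.03011747]), 'gripper_force': 0.0, 'opening': 0.08760603555098423} 0.017
top {'fx': 526.120685676277, 'fy': 526.120685676277, 'cx': 280.9307511457189, 'cy': 210.57903559125245, 'T': array([[ 0.02144908,  0.99255259, -0.11991372,  0.46521644],
       [-0.99955277,  0.01878977, -0.0232638 , -0.14374553],
       [-0.02083739,  0.12035907,  0.99251171,  1.23956064],
       [ 0.        ,  0.        ,  0.        ,  1.        ]]), 'shot': 1}
module_grip [301. 159.] 0.72 [ 0.7177 -0.1598  0.1   ]
[... 191 characters left out ...]
4 -0.5083  0.    ]
side {'fx': 387.30275110211534, 'fy': 387.30275110211534, 'cx': 282.9225845062359, 'cy': 206.96209940959756, 'T': array([[-0.76998831,  0.45293565, -0.44940772,  0.1943492 ],
       [-0.63805516, -0.54868475,  0.54021353,  0.35645837],
       [-0.00190119,  0.70270502,  0.71147877,  0.71391931],
       [ 0.        ,  0.        ,  0.        ,  1.        ]]), 'shot': 2}
module_grip [310. 191.] 0.76 [ 0.567  -0.1888  0.1   ]
module_grip [258. 171.] 0.73 [ 0.7083 -0.1643  0.1   ]
module_grip [384. 228.] 0.7 [ 0.3775 -0.1958  0.1   ]
opening [226. 319.] 0.57 [0.4932 0.1575 0.08  ]
chassis [217. 336.] 0.91 [0.5189 0.1695 0.    ]
chassis [309. 197.] 0.47 [ 0.6169 -0.2593  0.    ]
```

View pics/top1.png

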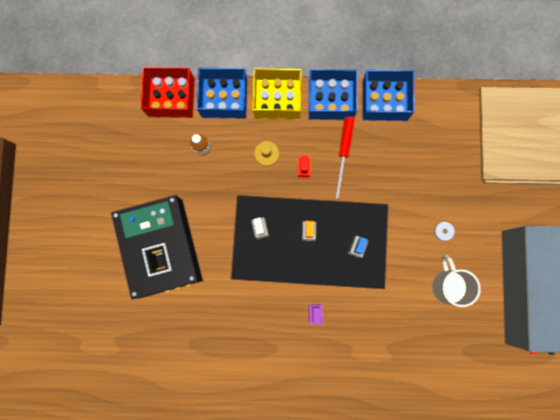

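View pics/side1.png

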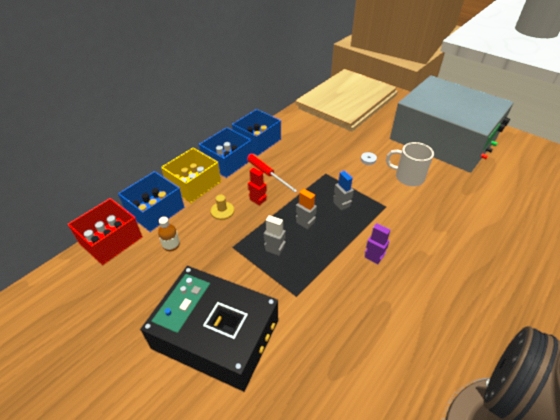

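The top view shows the orange rib at about (309,230) between white (260,228) and blue (359,247), with the opening at (157,260). The red and purple modules are look-alikes. Next I'll measure yaws.

```bash
cat >> h.py <<'E'
def rect(p,mask,z):
    n,l,s,c=cv2.connectedComponentsWithStats(mask.astype(np.uint8))
    i=1+np.argmax(s[1:,4]); 
    ys,xs=np.where(l==i)
    w=np.array([atz(p,(a,b),z)[:2]*1000 for a,b in zip(xs,ys)],np.float32)
    return cv2.minAreaRect(w), s[i]
def orange(p):
    h=cv2.cvtColor(p['img'],cv2.COLOR_RGB2HSV)
    return (h[...,0]>11)&(h[...,0]<24)&(h[...,1]>225)&(h[...,2]>170)
def white(p):
    h=cv2.cvtColor(p['img'],cv2.COLOR_RGB2HSV)
    return (h[...,1]<50)&(h[...,2]>170)
E
python3 - <<'E'
from h import *
p=ctrl.snapshot('top')
m=orange(p); k=np.zeros_like(m); k[210:250,290:330]=1
print(rect(p,m&k,.1)); 
m=white(p); k=np.zeros_like(m); k[235:285,135:180]=1
print(rect(p,m&k,.08))
E
```

```text
(((564.8960571289062, -178.82081604003906), (32.70368576049805, 8.690739631652832), 0.8877690434455872), array([307, 221,   5,  16,  73], dtype=int32))
(((492.01416015625, 156.4532928466797), (62.52833557128906, 51.83003234863281), 16.724769592285156), array([142, 243,  29,  33, 170], dtype=int32))
```

apply_moves([
  [[38.5,-83.7,0],0.285,0],
  [[38.5,-83.7,0],0.285,0],
  [[38.5,-83.7,0],0.285,0],
  [[38.5,-83.7,0],0.285,0],
  [[38.5,-83.7,0],0.285,0],
  [[38.5,-83.7,0],0.285,0],
  [[38.5,-83.7,0],0.285,0],
  [[38.5,-83.7,0],0.285,0],
  [[38.5,-83.7,0],0.285,0],
  [[38.5,-83.7,0],0.285,0],
  [[38.5,-83.7,0],0.285,0],
  [[38.5,-83.7,0],0.285,0],
  [[38.5,-83.7,0],0.285,0],
  [[38.5,-83.7,0],0.285,0],
  [[38.5,-83.7,0],0.285,0],
  [[38.5,-83.7,0],0.285,0],
  [[38.5,-83.7,0],0.285,0],
  [[38.5,-83.7,0],0.285,0],
  [[38.5,-83.7,0],0.285,0],
  [[38.5,-83.7,0],0.285,0],
])

```text
clock: 2.12
tool_pos: [0.5267, -0.1082, 0.2439]
orientation: [-180.0, -0.1, 1.0]
force: [0.8, 1.5, 1.1]
opening: 0.0877
gripper_force: 0.0
```

apply_moves([
  [[3.5,-7.8,0],0,0.3],
  [[3.5,-7.8,0],0,0.3],
  [[3.5,-7.8,0],0,0.3],
  [[3.5,-7.8,0],0,0.3],
  [[3.5,-7.8,0],0,0.3],
])

```text
clock: 2.53
tool_pos: [0.5608, -0.1842, 0.2431]
orientation: [-180.0, 0.0, 1.0]
force: [-0.2, -1.1, -0.4]
opening: 0.0631
gripper_force: 0.0
```

```bash
python3 - <<'E'
from h import *
p=ctrl.snapshot('wrist'); save(p,'w1.png'); o=ctrl.get_obs(); print(o['tool_pos'],o['orientation'],o['qvel'].round(1))
print(np.round(p['T'],3))
for r in ctrl.spot_point(p,'module_grip')[:4]: print(np.round(r['at']),round(r['score'],2),atz(p,r['at'],.1).round(4))
print(rect(p,orange(p),.1))
E
```

```text
[ 0.5607968  -0.18349936  0.24347961] [-1.79986551e+02  1.53010552e-02  1.04127055e+00] [ 1.2 -0.9 -0.3  0.1 -0.   0.2]
[[ 0.016  0.951  0.307  0.644]
 [-1.     0.015  0.005 -0.184]
 [ 0.    -0.307  0.952  0.384]
 [ 0.     0.     0.     1.   ]]
[275. 198.] 0.83 [ 0.5641 -0.1804  0.1   ]
[294. 382.] 0.64 [ 0.377  -0.2009  0.1   ]Traceback (most recent call last):
  File "<stdin>", line 5, in <module>
  File "h.py", line 14, in rect
    i=1+np.argmax(s[1:,4]);
        ~~~~~~~~~^^^^^^^^^
    return _wrapfunc(a, 'argmax', axis=axis, out=out, **kwds)
    return bound(*args, **kwds)
ValueError: attempt to get argmax of an empty sequence
```

View pics/w1.png

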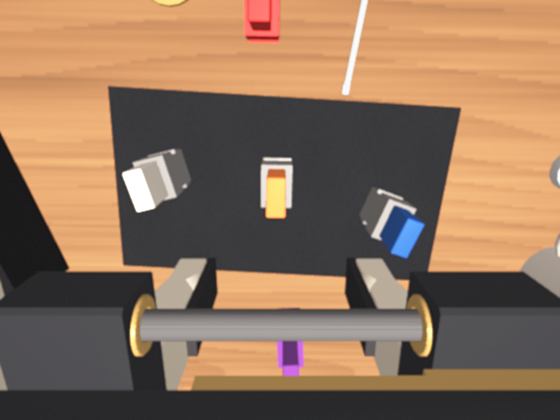

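The wrist view shows the orange rib's bright top face at about (276,198), between white (left) and blue (right). I'll segment that face.

```bash
python3 - <<'E'
from h import *
p=ctrl.snapshot('wrist')
h=cv2.cvtColor(p['img'],cv2.COLOR_RGB2HSV)
print(h[198,276],h[174,276],h[240,276])
k=np.zeros(h.shape[:2],bool);k[160:230,250:300]=1
m=k&(h[...,1]>130)&(h[...,2]>=190)
print(rect(p,m,.1))
E
```

```text
[ 24 128 255] [ 10 186 195] [128  16  62]
(((567.3480834960938, -180.23175048828125), (40.77231216430664, 15.914896965026855), 1.0501388311386108), array([267, 170,  20,  49, 489], dtype=int32))
```

apply_moves([
  [[0.3,0.3,0],0,0.3],
  [[0.3,0.3,-4],0,0.3],
  [[0.3,0.3,-8],0,0.3],
  [[0.3,0.3,-11],0,0.3],
  [[0.3,0.3,-13],0,0.3],
  [[0.3,0.3,-14],0,0.3],
  [[0.3,0.3,-14],0,0.3],
])

```text
clock: 3.27
tool_pos: [0.5632, -0.18, 0.1017]
orientation: [-180.0, 0.2, 1.1]
force: [0.0, -0.7, 0.1]
opening: 0.0617
gripper_force: 0.0
```

```bash
python3 - <<'E'
from h import *
p=ctrl.snapshot('wrist'); save(p,'w2.png'); o=ctrl.get_obs(); print(o['tool_pos'],o['orientation'])
for r in ctrl.spot_point(p,'module_grip')[:2]: print(np.round(r['at']),round(r['score'],2),atz(p,r['at'],.1).round(4))
E
```

```text
[ 0.56430021 -0.18031736  0.10351039] [1.79987225e+02 5.51671714e-02 1.11669079e+00]
[279. 289.] 0.95 [ 0.5641 -0.1799  0.1   ]
```

View pics/w2.png

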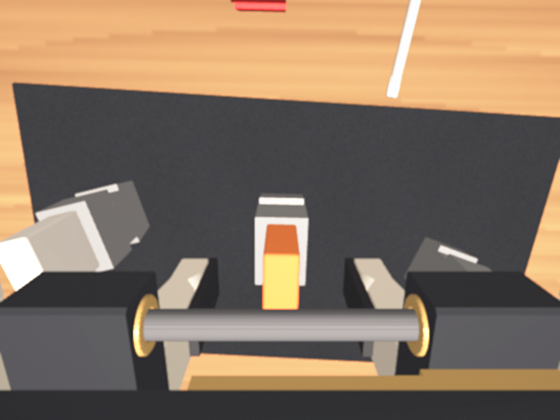

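The module sits centred between the fingers, with the rib at (280,280) and aligned. I'll lower and grip.

apply_moves([
  [[0,0,-1.2],0,0.3],
  [[0,0,-1.2],0,0.3],
  [[0,0,-1.2],0,1],
  [[0,0,-1.2],0,1],
  [[0,0,-1.2],0,1],
  [[0,0,-1.2],0,1],
  [[0,0,-1.2],0,1],
  [[0,0,-1.2],0,1],
  [[0,0,-1.2],0,1],
])

```text
clock: 4.12
tool_pos: [0.5643, -0.181, 0.0917]
orientation: [180.0, -0.0, 1.0]
force: [-0.0, 0.4, -0.4]
opening: 0.0205
gripper_force: 0.0
```

apply_moves([
  [[0,0,0],0,1],
  [[0,0,0],0,1],
  [[0,0,0],0,1],
  [[0,0,0],0,1],
])

```text
clock: 4.45
tool_pos: [0.5642, -0.181, 0.0916]
orientation: [180.0, 0.0, 1.0]
force: [0.3, -0.3, 0.4]
opening: 0.0159
gripper_force: 30.0
```

apply_moves([
  [[0,0,3],0,1],
  [[0,0,7],0,1],
  [[0,0,11],0,1],
  [[0,0,13],0,1],
  [[-1,4,13],0.1,1],
  [[-2,8,13],0.2,1],
  [[-4,12,13],0.274,1],
  [[-6,16,13],0.274,1],
  [[-7,20,13],0.274,1],
  [[-7.1,23,13],0.274,1],
  [[-7.1,24,13],0.274,1],
  [[-7.1,24,13],0.274,1],
  [[-7.1,24,13],0.274,1],
  [[-7.1,24,13],0.274,1],
])

```text
clock: 5.62
tool_pos: [0.493, 0.0585, 0.2213]
orientation: [180.0, 0.0, 16.7]
force: [-0.1, -0.5, -2.5]
opening: 0.0159
gripper_force: 30.0
```

```bash
python3 - <<'E'
from h import *
p=ctrl.snapshot('wrist'); save(p,'w3.png'); o=ctrl.get_obs(); print(o['tool_pos'],o['orientation'],o['force'],o['opening'])
for r in ctrl.spot_point(p,'opening')[:2]: print(np.round(r['at']),round(r['score'],2),atz(p,r['at'],.08).round(4))
E
```

```text
[0.49309527 0.05822566 0.22125926] [1.79992963e+02 4.26072442e-02 1.66925455e+01] [-0.16598123 -0.5145927  -1.70614549] 0.015835996920101434
[164. 168.] 0.87 [0.4937 0.155  0.08  ]
```

View pics/w3.png

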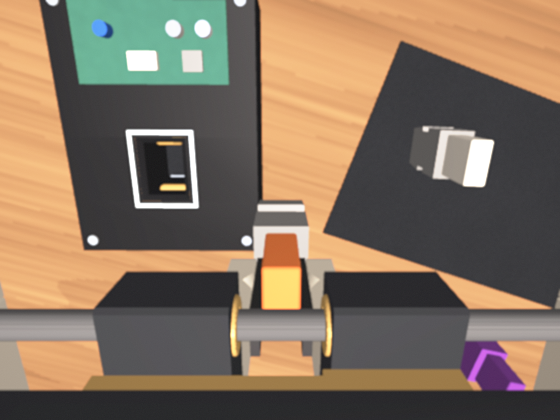

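The white frame is clear at (163,169), and the module hangs straight in the grip. I'll fit the frame outline, check its size, and check the held module's yaw from the rib top.

```bash
python3 - <<'E'
from h import *
p=ctrl.snapshot('wrist')
m=white(p); k=np.zeros_like(m); k[122:216,118:208]=1
print(rect(p,m&k,.08))
# inner edge
ins=(~white(p)).astype(np.uint8); n,l=cv2.connectedComponents(ins,connectivity=4)
lab=l[160,160]; print(rect(p,l==lab,.08))
h=cv2.cvtColor(p['img'],cv2.COLOR_RGB2HSV)
k=np.zeros_like(m); k[262:308,255:305]=1
mm=k&(h[...,0]>15)&(h[...,0]<32)&(h[...,1]>90)&(h[...,2]>225)
z=ctrl.get_obs()['tool_pos'][2]+.0084
print(rect(p,mm,z))
k[:]=0;k[190:262,240:325]=1
m2=k&(h[...,1]<40)&(h[...,2]>150)
print(rect(p,m2,z-.04))
E
```

```text
(((492.35406494140625, 155.72152709960938), (63.69862365722656, 52.58839416503906), 16.559064865112305), array([ 125,  129,   73,   80, 1565], dtype=int32))
(((492.2992858886719, 155.67840576171875), (53.278526306152344, 43.419864654541016), 16.533227920532227), array([ 131,  136,   61,   67, 3628], dtype=int32))
(((500.0318603515625, 59.361751556396484), (18.327241897583008, 15.19583797454834), 16.616865158081055), array([ 263,  268,   37,   40, 1466], dtype=int32))
(((502.75286865234375, 60.50340270996094), (19.702260971069336, 28.491168975830078), 16.618446350097656), array([253, 226,  56,  36, 900], dtype=int32))
```

apply_moves([
  [[0,3.5,0],0,1],
  [[0,7,0],0,1],
  [[-0.1,9,0],0,1],
  [[-0.1,9.8,0],0,1],
  [[-0.1,9.8,0],0,1],
  [[-0.1,9.8,-1.5],0,1],
  [[-0.1,9.8,-3],0,1],
  [[-0.1,9.8,-4.2],0,1],
  [[-0.1,9.8,-4.2],0,1],
  [[-0.1,9.8,-4.2],0,1],
  [[-0.1,9.8,-4.2],0,1],
])

```text
clock: 6.68
tool_pos: [0.4928, 0.1564, 0.1803]
orientation: [180.0, -0.0, 16.7]
force: [0.4, -0.2, -2.1]
opening: 0.0157
gripper_force: 30.0
```

```bash
python3 - <<'E'
from h import *
o=ctrl.get_obs(); print(o['tool_pos'],o['orientation'],o['force'])
a=ctrl.snapshot('wrist');b=ctrl.snapshot('side')
u,v=np.round(proj(b,[.492,.156,.08])).astype(int); print(u,v)
c=cv2.resize(b['img'][v-70:v+70,u-70:u+70],(420,420),interpolation=cv2.INTER_CUBIC)
save({'img':np.hstack([cv2.resize(a['img'][60:340,100:460],(540,420)),c])[:, -800:]},'w4.png')
E
```

```text
[0.49276998 0.15639796 0.18033542] [ 1.79992355e+02 -4.39907532e-02  1.66981495e+01] [ 0.40478866 -0.20446743 -2.07913424]
227 319
```

View pics/w4.png

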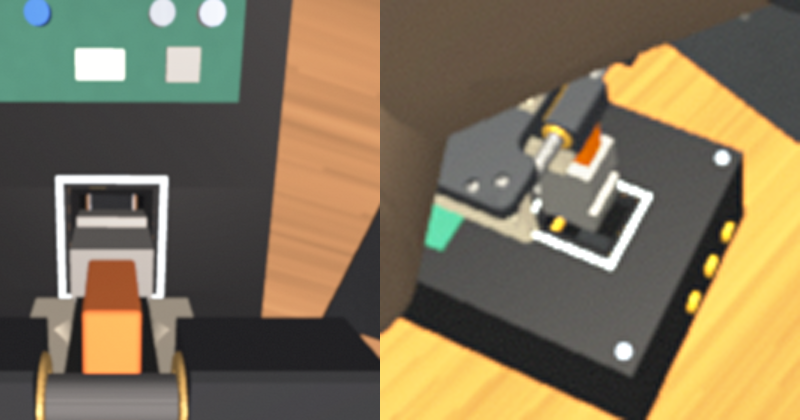

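The foot sits centred over the frame in both views. I'll lower it into the bevel and check the force.

apply_moves([
  [[0,0,-0.4],0,1],
  [[0,0,-0.8],0,1],
  [[0,0,-1.1],0,1],
  [[0,0,-1.4],0,1],
  [[0,0,-1.6],0,1],
  [[0,0,-1.6],0,1],
])

```text
clock: 7.28
tool_pos: [0.4919, 0.1569, 0.1629]
orientation: [180.0, 0.1, 16.7]
force: [0.1, -0.2, -2.6]
opening: 0.0154
gripper_force: 30.0
```

apply_moves([
  [[0,0,-0.3],0,1],
  [[0,0,-0.6],0,1],
  [[0,0,-0.9],0,1],
  [[0,0,-1.1],0,1],
  [[0,0,-1.3],0,1],
  [[0,0,-1.3],0,1],
  [[0,0,-1.3],0,1],
])

```text
clock: 7.87
tool_pos: [0.4922, 0.157, 0.1504]
orientation: [180.0, 0.0, 16.7]
force: [-0.9, 0.3, -1.7]
opening: 0.016
gripper_force: 30.0
```

apply_moves([
  [[0,0,-0.2],0,1],
  [[0,0,-0.4],0,1],
  [[0,0,-0.4],0,1],
])

```text
clock: 8.12
tool_pos: [0.4918, 0.1568, 0.1462]
orientation: [180.0, 0.0, 16.7]
force: [-1.4, -0.2, -1.3]
opening: 0.0158
gripper_force: 30.0
```

apply_moves([
  [[0,0,-0.2],0,1],
  [[0,0,-0.4],0,1],
  [[0,0,-0.4],0,1],
])

```text
clock: 8.37
tool_pos: [0.4917, 0.1567, 0.142]
orientation: [180.0, 0.1, 16.7]
force: [-2.3, -0.7, -2.5]
opening: 0.0155
gripper_force: 30.0
```

apply_moves([
  [[0,0,-0.2],0,1],
  [[0,0,-0.4],0,1],
  [[0,0,-0.4],0,1],
])

```text
clock: 8.62
tool_pos: [0.492, 0.1568, 0.1383]
orientation: [180.0, 0.0, 16.7]
force: [-2.4, -1.4, -0.8]
opening: 0.0159
gripper_force: 30.0
```

apply_moves([
  [[0,0,-0.2],0,1],
  [[0,0,-0.4],0,1],
  [[0,0,-0.4],0,1],
])

```text
clock: 8.87
tool_pos: [0.4922, 0.157, 0.1345]
orientation: [180.0, 0.0, 16.7]
force: [-3.0, -1.4, 2.9]
opening: 0.0158
gripper_force: 30.0
```

apply_moves([
  [[-0.05,-0.02,-0.1],0,1],
  [[-0.05,-0.02,-0.3],0,1],
  [[-0.05,-0.02,-0.3],0,1],
])

```text
clock: 9.12
tool_pos: [0.492, 0.1569, 0.1317]
orientation: [-180.0, -0.0, 16.7]
force: [-2.3, -0.3, 4.3]
opening: 0.016
gripper_force: 30.0
```

apply_moves([
  [[0,0,-0.1],0,1],
  [[0,0,-0.3],0,1],
  [[0,0,-0.3],0,1],
])

```text
clock: 9.37
tool_pos: [0.4921, 0.157, 0.1289]
orientation: [-180.0, -0.1, 16.8]
force: [-2.7, -0.8, 5.3]
opening: 0.0158
gripper_force: 30.0
```

apply_moves([
  [[-0.03,-0.01,-0.1],0,1],
  [[-0.03,-0.01,-0.2],0,1],
  [[-0.03,-0.01,-0.2],0,1],
])

```text
clock: 9.62
tool_pos: [0.492, 0.157, 0.1272]
orientation: [-180.0, -0.1, 16.8]
force: [-2.8, -1.5, 7.3]
opening: 0.016
gripper_force: 30.0
```

apply_moves([
  [[0,0,-0.1],0,1],
  [[0,0,-0.2],0,1],
  [[0,0,-0.2],0,1],
])

```text
clock: 9.87
tool_pos: [0.492, 0.157, 0.1253]
orientation: [-180.0, -0.1, 16.8]
force: [-2.9, -1.4, 7.0]
opening: 0.016
gripper_force: 30.0
```

apply_moves([
  [[0,0,-0.1],0,1],
  [[0,0,-0.2],0,1],
  [[0,0,-0.2],0,1],
])

```text
clock: 10.12
tool_pos: [0.4919, 0.157, 0.1232]
orientation: [-180.0, -0.1, 16.8]
force: [-3.7, -1.6, 6.0]
opening: 0.0163
gripper_force: 30.0
```

apply_moves([
  [[0,0,-0.1],0,1],
  [[0,0,-0.15],0,1],
  [[0,0,-0.15],0,1],
])

```text
clock: 10.37
tool_pos: [0.4913, 0.1568, 0.1205]
orientation: [-180.0, 0.0, 16.7]
force: [-0.9, -0.1, -4.7]
opening: 0.016
gripper_force: 30.0
```

apply_moves([
  [[0,0,-0.1],0,1],
  [[0,0,-0.1],0,1],
  [[0,0,-0.1],0,1],
])

```text
clock: 10.62
tool_pos: [0.4912, 0.1567, 0.1193]
orientation: [-180.0, 0.0, 16.7]
force: [0.7, 0.5, -8.8]
opening: 0.0156
gripper_force: 30.0
```

apply_moves([
  [[0,0,-0.1],0,1],
  [[0,0,-0.1],0,1],
  [[0,0,-0.1],0,1],
])

```text
clock: 10.87
tool_pos: [0.4917, 0.1568, 0.1191]
orientation: [-180.0, -0.0, 16.7]
force: [1.3, -0.3, -5.5]
opening: 0.0157
gripper_force: 30.0
```

The force dropped suddenly, which suggests a snap. I'll press on in small steps until the rubber mount shows.

apply_moves([
  [[0,0,-0.05],0,1],
  [[0,0,-0.1],0,1],
  [[0,0,-0.1],0,1],
])

```text
clock: 11.12
tool_pos: [0.4917, 0.1568, 0.1183]
orientation: [-180.0, -0.0, 16.8]
force: [0.3, -0.1, -1.6]
opening: 0.0156
gripper_force: 30.0
```

apply_moves([
  [[0,0,-0.05],0,1],
  [[0,0,-0.05],0,1],
  [[0,0,-0.05],0,1],
])

```text
clock: 11.37
tool_pos: [0.4917, 0.1569, 0.1179]
orientation: [-180.0, -0.0, 16.8]
force: [0.3, -0.0, 0.2]
opening: 0.0157
gripper_force: 30.0
```

apply_moves([
  [[0,0,-0.05],0,1],
  [[0,0,-0.05],0,1],
  [[0,0,-0.05],0,1],
])

```text
clock: 11.62
tool_pos: [0.4917, 0.1569, 0.1174]
orientation: [-180.0, -0.0, 16.8]
force: [-0.2, -0.7, 2.9]
opening: 0.0161
gripper_force: 30.0
```

apply_moves([
  [[0,0,-0.05],0,1],
  [[0,0,-0.05],0,1],
  [[0,0,-0.05],0,1],
])

```text
clock: 11.87
tool_pos: [0.4917, 0.1569, 0.1169]
orientation: [-180.0, -0.0, 16.8]
force: [-0.5, 0.4, 4.7]
opening: 0.0158
gripper_force: 30.0
```

It's on the mount now, rising about 4 N/mm, and sideways force is near zero, so both catches are in. I'll ease off a little, release and retreat.

apply_moves([
  [[0,0,0.05],0,1],
  [[0,0,0.05],0,1],
  [[0,0,0.05],0,0.5],
  [[0,0,0.05],0,0.5],
  [[0,0,0.05],0,0.5],
  [[0,0,0.05],0,0.5],
  [[0,0,0.05],0,0.5],
  [[0,0,0.05],0,0.5],
])

```text
clock: 12.53
tool_pos: [0.4913, 0.1566, 0.1169]
orientation: [180.0, 0.0, 16.7]
force: [-0.1, -0.1, -0.3]
opening: 0.0429
gripper_force: 0.0
```

apply_moves([
  [[0,0,1],0,0.5],
  [[0,0,3],0,0.5],
  [[0,0,6],0,0.5],
  [[0,0,9],0,0.5],
  [[0,0,12],0,0.5],
  [[0,-3,12],0,0.5],
  [[0,-7,12],0,0.5],
  [[0,-10,12],0,0.5],
  [[0,-10,12],0,0.5],
  [[0,-10,12],0,0.5],
])

```text
clock: 13.37
tool_pos: [0.4913, 0.0554, 0.238]
orientation: [-180.0, -0.1, 16.6]
force: [0.5, 0.3, -0.4]
opening: 0.044
gripper_force: 0.0
```

```bash
python3 - <<'E'
from h import *
o=ctrl.get_obs(); print(o['clock'],o['tool_pos'],o['force'])
a=ctrl.snapshot('wrist');b=ctrl.snapshot('side')
print([(r['at'],r['score']) for r in ctrl.spot_point(b,'module_grip')[:4]])
for d in(50,54,58,68): print(d,np.round(proj(b,[.4915,.1567,.18-d/1000]),1))
save({'img':np.hstack([cv2.resize(a['img'],(400,300)),cv2.resize(b['img'],(400,300))])},'w5.png')
E
```

```text
13.3667 [0.49133777 0.0553975  0.23803916] [ 0.48870924  0.30625946 -0.35937722]
[([222.9, 305.8], 0.74), ([381.0, 229.9], 0.61)]
50 [223.8 304.9]
54 [224.1 306.1]
58 [224.3 307.4]
68 [225.  310.4]
```

View pics/w5.png

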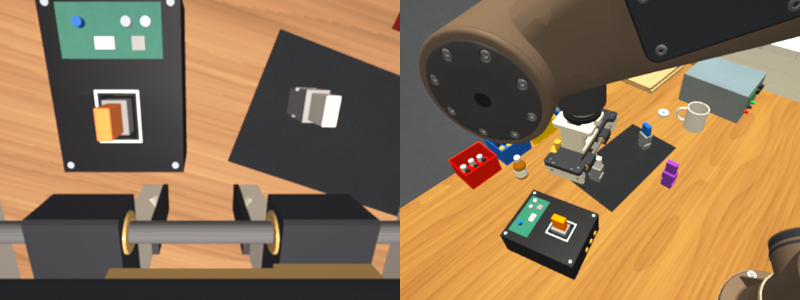

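The module stands upright in the opening at about 54 mm depth, which matches the feel, and the robot is clear of everything. I'll hand it in.

```bash
python3 -c "
from plant import ctrl
print(ctrl.close_job())"
```

```text
the job is handed in; nothing more can be done
None
```

The orange-ribbed module is in the opening at about 54 mm depth and was released and handed in at about 13 s. By feel both catches snapped: resistance peaked near 9 N, dropped suddenly, then rose about 4 N/mm on the rubber mount. Nothing else was moved.

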